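Load a wheel axle into the split-pin drill jig

TASK

Load the wheel axle into the drill jig: lift it off its timber rest and lay it in the grooves of both V-blocks, threaded end towards the end stop but still short of the bush bridge, then push it gently along the grooves, under the bridge, until that end is fully home against the stop. Then lower the two-hole clamp strap over both studs so that it lies down across the axle, ready for its nuts. Leave the axle home against the stop, and the other things on the bench where they are.

Things in the scene. Friction and masses are not known exactly. Their poses are not given: they have to be found in the camera images.
- jig: Steel drill jig screwed to the bench: grey base plate 186 x 110 x 14 mm, two V-blocks, end stop, fixed bush bridge, two studs. Origin on the bench under the middle of the base; x along the groove from the end stop to the open end, y across, z up. Below, u is the distance along +x from the stop face (u = 0 at x = -77 mm)
- stop_face (a point): Point of the stop face where the centre of the axle's threaded end touches, 46 mm above the bench; axes as the jig's. The stop is a steel plate, u -14 to 0, 60 mm wide, top 58 mm above the bench. An axle lying in the grooves has its centreline at this point's height, its top 56 mm above the bench
- rear_vee (a point): Middle of the rear V-block at the level of its flat top, 54 mm above the bench, u = 29 (block u 6 to 52, 96 mm wide). Both blocks have a 90 degree groove, 44 mm wide at the top and 22 mm deep, in line with the stop. Between the blocks is an 80 mm gap with only the base plate in it
- bush_bridge (a point): Middle of the underside of the fixed steel bridge with the brass drill bush that spans the rear V-block, u 8 to 22; underside 66 mm, top of the bush 88 mm above the bench. An axle in the grooves slides under it, but cannot be lowered in from above there
- strap_seat (a point): Point midway between the two studs at the level of the front V-block's flat top, 54 mm above the bench, u = 147 (block u 132 to 162, 96 mm wide); axes as the jig's. The studs stand at y = +34 and -34 mm from it: 10 mm diameter, upright, coned tips 94 mm above the bench
- rest: Fixed timber rest: board 140 x 80 x 10 mm with two V-notched uprights (60 mm wide, 16 mm thick, tops 38 mm above the bench) at x = +58 and -58 mm, notches along its x axis; 100 mm free between them. Origin on the bench under its middle
- axle: Loose hollow steel wheel axle, 0.27 to 0.47 kg, 200 mm long: 20 mm round shank, thread at one end, hexagon head (10 mm thick, 30 mm across flats) at the other. Origin on its centreline at mid-length; x from threaded end to head, any roll. Balances 7 mm from the origin towards the head. Starts level on the rest, centreline 36 mm above the bench, within 10 mm of the rest's middle
- strap: Loose clamp strap: steel plate 110 x 30 x 12 mm, 0.27 kg, two 14 mm holes at x = +34 and -34 mm. Origin at the centre of its underside, x along its length, z up. Starts flat on the bench. On the studs it lies across the axle, underside about 56 mm above the bench, its length along the jig's y (either way round), with 2 mm play round each stud
- axle_tip (a point): centre of the axle's threaded end face, at x = -100 mm of the axle
- axle_head (a point): centre of the outer face of the axle's hexagon head, at x = +100 mm of the axle: the face to push on
- flat_bar: bystander: longer and thinner loose steel bar, 150 x 30 x 6 mm, with three small holes, lying flat on the bench. Origin at the centre of its underside, x along its length. It and the strap may have changed places
- sprocket: bystander: chain sprocket, 94 mm across, 10 mm high, lying flat; origin at the centre of its underside
- spanner: bystander: 190 mm spanner lying on the bench
- screwdriver: bystander: 210 mm screwdriver lying on the bench
- mallet: bystander: 280 mm mallet lying on the bench
- spray_can: bystander: spray can, 66 mm diameter, 190 mm tall, standing; origin at the centre of its underside
- spacer: bystander: aluminium spacer tube, 34 mm diameter, 55 mm tall, standing; origin at the centre of its underside
- tin: bystander: open tin, 74 mm diameter, 85 mm tall, standing; origin at the centre of its underside
Mind the look-alikes: they are no part of the job. Several things have the shape of the axle; the one meant has the colours described above.

How it is judged:
On the way, in this order (a step that is already met when the one before it is completed fails the run):
1. the axle lies in the grooves of both V-blocks, threaded end towards the stop but still short of the bush bridge (x of axle_tip in the frame of stop_face between 0.022 and 0.05 m and x of axle_head in the frame of stop_face above 0.19 m and z of each of axle_tip, axle_head in the frame of stop_face below 0.004 m and angle between the x axis of axle and the x axis of jig, either way round below 0.04 rad), for 0.2 s.
2. the axle has been pushed along the grooves until its threaded end is home against the stop (distance between axle_tip and stop_face below 0.003 m and angle between the x axis of axle and the x axis of jig, either way round below 0.03 rad and linear speed of axle below 0.01 m/s), for 0.3 s.
3. the clamp strap is down over both studs, across the axle (horizontal distance between strap and strap_seat below 0.004 m and z of strap in the frame of strap_seat below 0.006 m and angle between the x axis of strap and the y axis of jig, either way round below 0.12 rad and angle between strap's own z axis and vertical below 0.12 rad), for 0.2 s.
At the end, for the whole second after the job is handed in: The axle lies in both grooves with its threaded end within 3 mm of its place on the stop and in line with the groove within 0.03 rad; the strap lies over both studs, centred within 4 mm, its underside less than 6 mm above the front block's top, level within 0.12 rad; both at rest (all of step 2 and all of step 3 and linear speed of strap below 0.01 m/s); the robot touches nothing.
It fails at once if the axle is shoved hard into the jig or its stop (over 50 N) (contact force between axle and jig above 50 N).
It fails at once if the strap is forced down on the jig (over 50 N) (contact force between strap and jig above 50 N).
It fails at once if another thing on the bench is moved by more than 30 mm (distance of any of flat_bar, sprocket, spanner, screwdriver, mallet, spray_can, spacer, tin from where it was at the start of the episode above 0.03 m).
It also fails if it takes over 72 s, if anything falls off the work surface, if the arm or the gripper's body presses on something with over 40 N, if the wrist force passes 120 N, or if a joint passes its speed limit or range.

ROBOT

A 7-joint arm with a two-finger parallel gripper is mounted at the origin on the work surface. World frame = base frame: x ahead of the robot, y to its left, z up, the work surface at z = 0. Lengths are in m, angles in rad, forces in N, time in s.
With the tool pointing down it reaches from about 0.4 to 0.875 m from the base axis. Payload 19.3 kg.
Tool frame: the origin (TCP) lies midway between the tips of the shut fingers; the grasp point (between the pads) lies 19 mm behind it; z points along the fingers, y is the direction in which the jaws open and shut (so a half turn about z gives the same grasp; the last joint's range is limited). The gripper opens to 85 mm and grips with 20 to 120 N. Pads are 22 mm wide; open, the fingers measure 114 mm over their backs; the gripper's body (76 mm by 85 mm) begins 54 mm behind the grasp point. The pads swing forward as they close: fully open they stand 13 mm farther back than shut.
Start: joints at [1.132, 0.521, -0.036, 1.599, 0.021, 1.021, -0.113], TCP at [0.225, -0.583, 0.231] pointing down, gripper open.
Joint ranges: [-2.91, 2.91], [-0.3, 2.13], [-1.5, 1.42], [0.17, 2.43], [-1.26, 4.41], [0.16, 1.93], [-2.52, 2.52]. Speed limits (rad/s): [1.89, 1.89, 2.39, 2.39, 3.01, 3.01, 3.01].

INTERFACE

Orientations are given as [roll, pitch, yaw] about the fixed x, y, z axes, in that order (R = Rz(yaw) Ry(pitch) Rx(roll)).
In Python, from workcell import bot gives the robot as it stands.
- The arm moves only by the tool servo_tool, never from a script. Its argument "plan" is a list of rows, each a list of 5 numbers: the shift along the world's x, y, z in mm, then the turn about the world's z in rad, then the gripper's target within -1 to 1 (shut at 1, half-way at 0, fully open at -1). In form: [[tx, ty, tz, yaw, jaw], ...]. A call has exactly 10 rows; each row is the pose to reach, as a shift and turn from the pose commanded when the call began; what a row does not reach only later rows make up. A row lasts 1/12 s, in which the tool goes at most 41.7 mm and 7.16 degrees, less where a joint would pass 70% of its speed; a pose out of reach is approached as far as the arm can. A call with a gripper value outside its range is refused whole. The fingers move at their own pace and stop on an object; "squeeze" is the grip in N (left out, the last holds). Time passes only in rows, so rows that repeat a pose let the fingers close, or fill a call up. It gives the time, the measured TCP pose, the force and the opening at its end, in the units of the state.
- bot.observe(): the state, without advancing time (a new reading comes with each control period).
- bot.grab_frame(name): name is "scene" or "top" or "wrist"; returns the picture (384x512x3 uint8, blue, green, red); there is no depth.
- bot.calibration(name): a dict with "fx", "fy", "cx", "cy" (pixels), "T" (4x4, takes a point from camera to world coordinates). Camera axes: x right, y down, z forward; pixel columns grow to the right and rows downward; lengths in m; the calibration is good to about 2 mm. A picture is of the moment at which its call begins: read the wrist's pose just before it. calibration takes no time and is no camera call; for the wrist camera it gives the pose at the moment of the call.
- bot.job_done(): hands the job in, once; it reports no verdict.
The state is a dict: "clock": time; "qpos": joint angles; "qd": joint speeds; "joint_efforts": joint torques, N m; "position": TCP position; "tool_rot": TCP orientation; "force": force on the tool from outside, world axes, zero at the start; "moment": the same for the moment, N m; "grip_width": finger opening in m.
Only numpy, scipy, OpenCV 4.12 (cv2) and the standard library are available. Lean on these libraries where they do the work, as an engineer would, in place of code of your own. Each camera call takes 0.05 s, during which the arm holds its last target.

## Working session

There is one attempt and no reset: what is moved stays moved. The work goes in short steps, Python scripts to look and compute and a tool call to move; the robot and the scene stay as the last step left them, time stands still between calls to the robot, and variables do not carry over. Pictures are saved under pics/ and viewed, and the job is handed in when it is done.

Besides the shell and the picture viewer there is one more tool, called after "Emit:" by a JSON object that holds its "method" and its "body", one argument or row to a line. servo_tool: Moves the arm, as the interface text tells. Its arguments: {"type":"object","properties":{"plan":{"type":"array","items":{"type":"array","items":{"type":"number"}}},"squeeze":{"type":"number"}},"required":["plan"]}

```bash
ls; mkdir -p pics
python3 - <<'E'
from workcell import bot
import cv2
s=bot.observe();print(s)
for n in("scene","top","wrist"):
    c=bot.calibration(n);print(n,c)
    cv2.imwrite(f"pics/{n}0.png",bot.grab_frame(n))
E
```

```text
pics
{'clock': 0.0, 'qpos': array([ 1.1318022 ,  0.52203709, -0.03634264,  1.60001593,  0.02121401,
        1.02111279, -0.11280141]), 'qd': array([-0.00123697, -0.00011263,  0.00049243, -0.00182329,  0.00131815,
        0.00046173, -0.00127248]), 'joint_efforts': array([-1.15916373e-03, -9.27104115e+01,  1.97986543e+00, -3.69935632e+01,
        1.78296299e-02,  8.22744827e-03, -1.74156395e-05]), 'position': array([ 0.22514909, -0.58266112,  0.23070836]), 'tool_rot': array([-3.14040843e+00,  9.01553479e-05,  3.68803488e-01]), 'force': array([-0.59217384, -0.08100649,  0.33980265]), 'moment': array([0.01550577, 0.06802988, 0.02040335]), 'grip_width': 0.08561324075978799}
scene {'fx': 377.9865564498433, 'fy': 377.9865564498433, 'cx': 261.2825672401032, 'cy': 194.18736370447468, 'T': array([[ 0.256973  ,  0.57711409, -0.77518011,  1.37780839],
       [ 0.96641668, -0.15186471,  0.20730631, -0.24830452],
       [ 0.00191689, -0.80241911, -0.59675782,  0.71192366],
       [ 0.        ,  0.        ,  0.        ,  1.        ]])}
top {'fx': 381.0583887955832, 'fy': 381.0583887955832, 'cx': 254.39457511020302, 'cy': 189.44506391681676, 'T': array([[-0.0216184 , -0.99660507,  0.07944163,  0.44605584],
       [-0.99968293,  0.02052211, -0.01459061,  0.00424702],
       [ 0.01291077, -0.07973187, -0.99673273,  1.34742012],
       [ 0.        ,  0.        ,  0.        ,  1.        ]])}
wrist {'fx': 291.1710631273163, 'fy': 291.1710631273163, 'cx': 256.00309116742665, 'cy': 188.47780645785653, 'T': array([[ 3.60221110e-01, -8.95757591e-01, -2.60497774e-01,
         2.93051241e-01],
       [-9.32866642e-01, -3.46119460e-01, -9.98055508e-02,
        -5.58007965e-01],
       [-7.61769155e-04,  2.78961750e-01, -9.60301912e-01,
         3.72877022e-01],
       [ 0.00000000e+00,  0.00000000e+00,  0.00000000e+00,
         1.00000000e+00]])}
```

View pics/scene0.png

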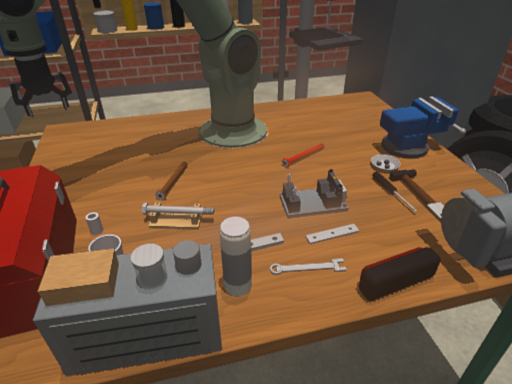

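View pics/top0.png

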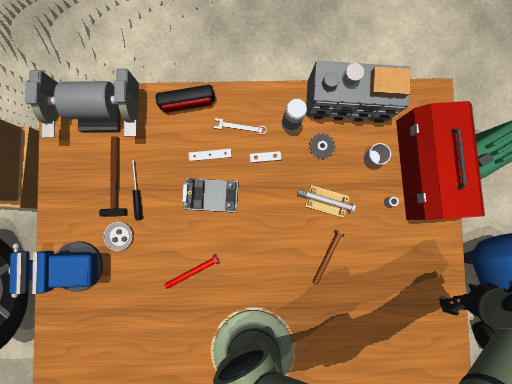

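View pics/wrist0.png

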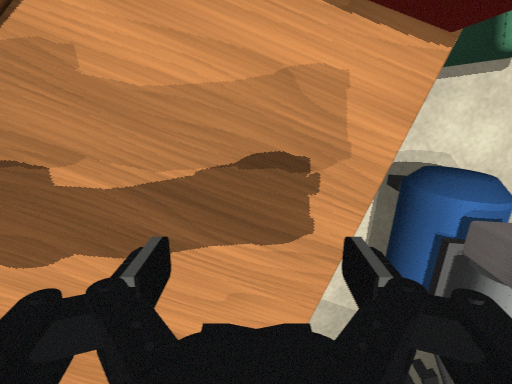

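```bash
cat > h.py <<'E'
import numpy as np, cv2
from workcell import bot
def ray(c,u,v):
    T=c["T"]; d=np.array([(u-c["cx"])/c["fx"],(v-c["cy"])/c["fy"],1.0]); return T[:3,3],T[:3,:3]@d
def pz(c,u,v,z):
    o,d=ray(c,u,v); return o+d*(z-o[2])/d[2]
def proj(c,p):
    T=c["T"]; q=T[:3,:3].T@(np.asarray(p)-T[:3,3]); return np.array([c["cx"]+c["fx"]*q[0]/q[2],c["cy"]+c["fy"]*q[1]/q[2]])
def crop(im,x0,y0,x1,y1,k):
    return cv2.resize(im[y0:y1,x0:x1],None,fx=k,fy=k,interpolation=cv2.INTER_CUBIC)
E
python3 - <<'E'
from h import *
im=cv2.imread("pics/top0.png")
a=crop(im,175,135,255,220,5);b=crop(im,240,135,360,220,5)
cv2.imwrite("pics/c1.png",np.hstack([a,b])[:, :1000] if False else cv2.resize(np.hstack([crop(im,175,135,255,220,4),crop(im,255,135,360,220,4)]),None,fx=1,fy=1))
c=bot.calibration("top")
for n,u,v,z in [("axle head",353,210,.036),("axle tip",301,193,.036),("jigL",183,195,.014),("jigR",238,196,.014),("strap",265,157,.012),("flat",210,155,.006)]:
    print(n,pz(c,u,v,z).round(3))
E
```

```text
axle head [ 0.472 -0.354  0.036]
axle tip [ 0.535 -0.176  0.036]
jigL [0.538 0.235 0.014]
jigR [0.53  0.043 0.014]
strap [ 0.667 -0.055  0.012]
flat [0.679 0.14  0.006]
```

View pics/c1.png

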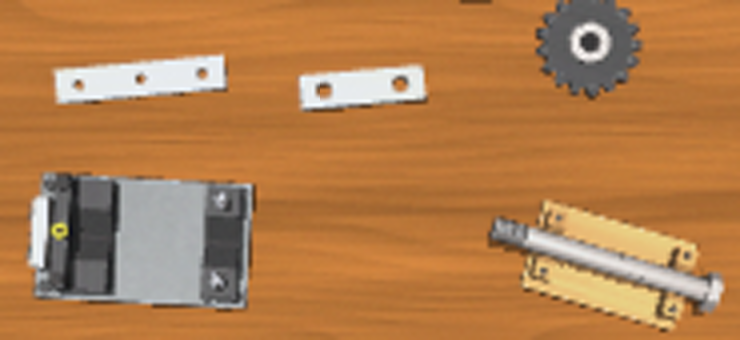

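Emit:
{"method": "servo_tool", "body": {
  "plan": [
    [28,32,2,0.086,-1],
    [56,64,4,0.172,-1],
    [84,96,6,0.258,-1],
    [112,128,8,0.344,-1],
    [140,160,10,0.43,-1],
    [168,192,12,0.516,-1],
    [196,224,14,0.602,-1],
    [224,256,16,0.688,-1],
    [252,288,18,0.774,-1],
    [280,318,20,0.86,-1]
  ]
}}

```text
clock: 0.98
position: [0.501, -0.2687, 0.2511]
tool_rot: [-3.142, 0.0, 1.233]
force: [1.3, -0.5, 0.9]
grip_width: 0.0852
```

Emit:
{"method": "servo_tool", "body": {
  "plan": [
    [0,0,0,0,-1],
    [0,0,0,0,-1],
    [0,0,0,0,-1],
    [0,0,0,0,-1],
    [0,0,0,0,-1],
    [0,0,0,0,-1],
    [0,0,0,0,-1],
    [0,0,0,0,-1],
    [0,0,0,0,-1],
    [0,0,0,0,-1]
  ]
}}

```text
clock: 1.82
position: [0.5001, -0.2706, 0.2509]
tool_rot: [-3.142, 0.0, 1.229]
force: [0.6, 0.6, -0.1]
grip_width: 0.0853
```

```bash
cat >> h.py <<'E'
import pickle
def snap(n,tag):
    s=bot.observe(); c=bot.calibration(n); im=bot.grab_frame(n)
    cv2.imwrite(f"pics/{tag}.png",im); pickle.dump((s,c),open(f"pics/{tag}.pkl","wb"))
    print(tag,s["clock"],s["position"].round(4),s["tool_rot"].round(4),s["force"].round(1),round(s["grip_width"],4))
    return s,c,im
def load(tag):
    s,c=pickle.load(open(f"pics/{tag}.pkl","rb")); return s,c,cv2.imread(f"pics/{tag}.png")
E
python3 - <<'E'
from h import *
snap("wrist","w1")
E
```

```text
w1 1.8167 [ 0.5001 -0.2706  0.2509] [-3.1416  0.      1.2286] [ 0.6  0.6 -0.1] 0.0853
```

View pics/w1.png

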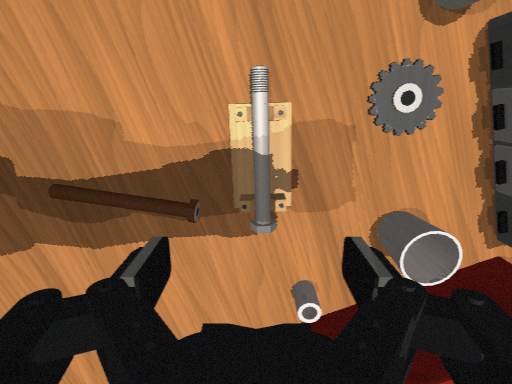

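Run:
```python
from h import *
s,c,im=load("w1")
cv2.imwrite("pics/c2.png",crop(im,215,55,315,245,3))
print(proj(c,s["position"]), proj(c,s["position"]-[0,0,.2]))
```

```text
[252.50376315 241.28265773] [254.39504388 165.4932191 ]
```

View pics/c2.png

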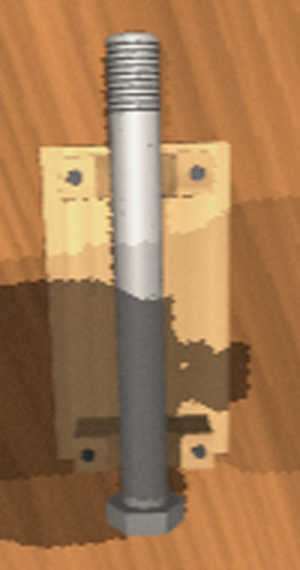

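Run:
```python
from h import *
s,c,im=load("w1")
a=pz(c,260,98.3,.036);b=pz(c,262.7,211.7,.036);t=pz(c,259.3,66,.046);h=pz(c,262.8,233,.051)
print(a,b,t,h)
d=(b-a)[:2];d/=np.linalg.norm(d);print("dir",d,"yaw",np.arctan2(-d[1],-d[0]))
L=(h-t)[:2]@d;print("len",L)
m=(t+h)[:2]/2; m=a[:2]+d*((m-a[:2])@d); print("mid",m,"grasp g=-20",m-.02*d, "shift",(m-.02*d-s["position"][:2])*1e3)
```

```text
[ 0.53221368 -0.20026043  0.036     ] [ 0.48848467 -0.33502822  0.036     ] [ 0.54263877 -0.16793038  0.046     ] [ 0.48057855 -0.35703321  0.051     ]
dir [-0.30863587 -0.95118027] yaw 1.2570377748473607
len 0.1990248828041171
mid [ 0.51198471 -0.26260381] grasp g=-20 [ 0.51815742 -0.24358021] shift [18.04407525 27.03017165]
```

Emit:
{"method": "servo_tool", "body": {
  "plan": [
    [4,6,-15,0.006,-1],
    [8,12,-35,0.012,-1],
    [12,18,-55,0.018,-1],
    [15,22,-75,0.024,-1],
    [18,27,-95,0.028,-1],
    [18,27,-110,0.028,-1],
    [18,27,-120,0.028,-1],
    [18,27,-130,0.028,-1],
    [18,27,-130,0.028,-1],
    [18,27,-130,0.028,-1]
  ]
}}

```text
clock: 2.7
position: [0.5182, -0.2437, 0.1211]
tool_rot: [-3.141, 0.0, 1.256]
force: [-0.7, -0.7, 0.3]
grip_width: 0.0854
```

Run:
```python
from h import *
s,c,im=snap("wrist","w2")
P=np.array([.5182,-.2436,.036]); print("grasp px",proj(c,P), "tcp px at z.036", proj(c,[*s["position"][:2],.036]))
```

```text
w2 2.7 [ 0.5182 -0.2437  0.1211] [-3.1414e+00  1.0000e-04  1.2564e+00] [-0.7 -0.7  0.3] 0.0854
grasp px [253.69768929 193.89673292] tcp px at z.036 [253.7003252  194.01253779]
```

View pics/w2.png

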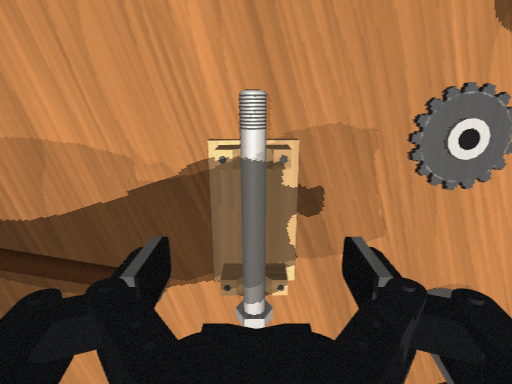

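Emit:
{"method": "servo_tool", "body": {
  "plan": [
    [0,0,-15,0,-1],
    [0,0,-35,0,-1],
    [0,0,-55,0,-1],
    [0,0,-75,0,-1],
    [0,0,-90,0,-1],
    [0,0,-98,0,-1],
    [0,0,-102,0,-1],
    [0,0,-102,0,-1],
    [0,0,-102,0,0],
    [0,0,-102,0,0.5]
  ],
  "squeeze": 90
}}

```text
clock: 3.58
position: [0.5187, -0.2438, 0.02]
tool_rot: [3.14, 0.0, 1.257]
force: [-0.1, 0.0, -0.5]
grip_width: 0.0638
```

Emit:
{"method": "servo_tool", "body": {
  "plan": [
    [0,0,0,0,1],
    [0,0,0,0,1],
    [0,0,0,0,1],
    [0,0,0,0,1],
    [0,0,0,0,1],
    [0,0,0,0,1],
    [0,0,0,0,1],
    [0,0,0,0,1],
    [0,0,0,0,1],
    [0,0,0,0,1]
  ]
}}

```text
clock: 4.42
position: [0.516, -0.2429, 0.0193]
tool_rot: [-3.137, 0.001, 1.257]
force: [-15.4, 6.5, 21.9]
grip_width: 0.0174
```

Run:
```python
from h import *
s,c,im=snap("wrist","w3")
s,c,im=snap("scene","s3")
cv2.imwrite("pics/s3c.png",crop(im,120,170,240,250,5))
print(bot.observe()["force"],bot.observe()["moment"])
```

```text
w3 4.4167 [ 0.516  -0.2429  0.0193] [-3.1374e+00  7.0000e-04  1.2566e+00] [-15.4   6.5  21.9] 0.0174
s3 4.4667 [ 0.516  -0.2429  0.0193] [-3.1373e+00  7.0000e-04  1.2566e+00] [-15.6   6.5  20.4] 0.0174
[-15.31940195   6.37404659  21.35161384] [1.37088267 3.40065614 0.03008508]
```

View pics/w3.png

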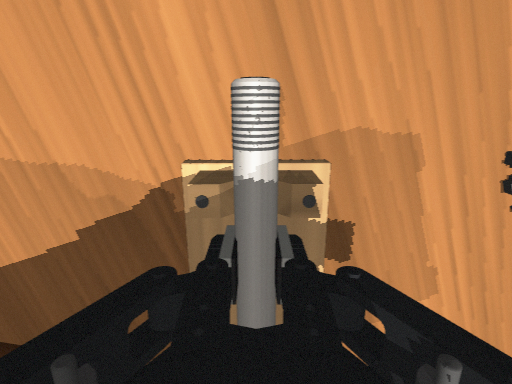

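View pics/s3c.png

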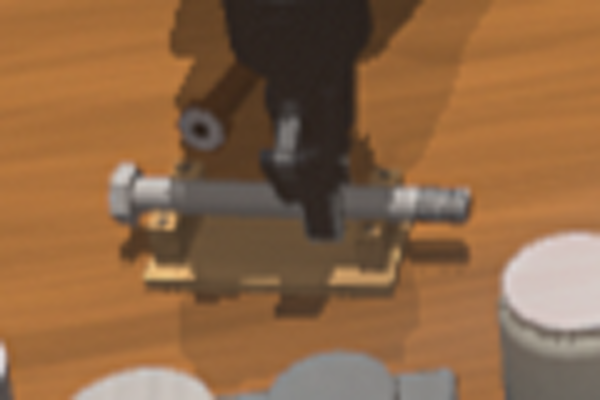

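Emit:
{"method": "servo_tool", "body": {
  "plan": [
    [0,0,4,0,1],
    [0,0,10,0,1],
    [0,0,20,0,1],
    [0,0,40,0,1],
    [0,0,65,0,1],
    [0,0,90,0,1],
    [0,0,120,0,1],
    [0,0,150,0,1],
    [0,0,180,0,1],
    [0,0,180,0,1]
  ]
}}

```text
clock: 5.35
position: [0.5204, -0.2442, 0.2052]
tool_rot: [3.134, 0.001, 1.257]
force: [1.2, -0.2, -3.2]
grip_width: 0.0172
```

Run:
```python
from h import *
s,c,im=snap("wrist","w4")
s,c,im=snap("scene","s4")
cv2.imwrite("pics/s4c.png",crop(im,110,120,240,220,5))
```

```text
w4 5.35 [ 0.5204 -0.2442  0.2052] [3.1336e+00 7.0000e-04 1.2566e+00] [ 1.2 -0.2 -3.2] 0.0172
s4 5.4 [ 0.5195 -0.244   0.2024] [3.1361e+00 6.0000e-04 1.2564e+00] [-0.4 -0.6 -5.1] 0.0171
```

View pics/w4.png

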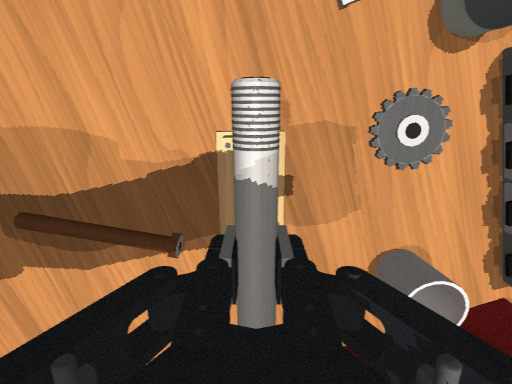

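View pics/s4c.png

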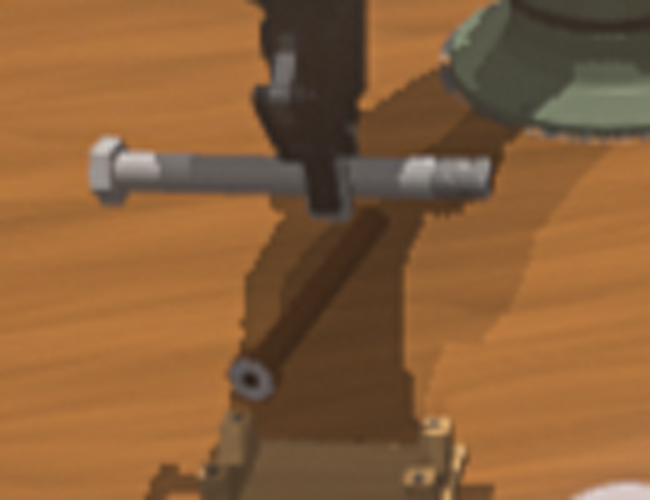

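Emit:
{"method": "servo_tool", "body": {
  "plan": [
    [2,14,4,0.02,1],
    [3,42,8,0.05,1],
    [5,76,12,0.08,1],
    [7,110,16,0.11,1],
    [9,145,20,0.14,1],
    [10,180,20,0.17,1],
    [10,214,20,0.2,1],
    [10,245,20,0.22,1],
    [10,268,20,0.24,1],
    [10,284,20,0.24,1]
  ]
}}

```text
clock: 6.28
position: [0.5272, 0.0437, 0.218]
tool_rot: [-3.14, -0.001, 1.501]
force: [0.7, -0.9, -3.6]
grip_width: 0.0175
```

Emit:
{"method": "servo_tool", "body": {
  "plan": [
    [0,0,0,0,1],
    [0,0,0,0,1],
    [0,0,0,0,1],
    [0,0,0,0,1],
    [0,0,0,0,1],
    [0,0,0,0,1],
    [0,0,0,0,1],
    [0,0,0,0,1],
    [0,0,0,0,1],
    [0,0,0,0,1]
  ]
}}

```text
clock: 7.12
position: [0.5282, 0.0404, 0.2189]
tool_rot: [-3.142, -0.0, 1.497]
force: [-0.2, -0.3, -3.4]
grip_width: 0.0177
```

Run:
```python
from h import *
s,c,im=snap("wrist","w5")
s,c,im=snap("scene","s5")
cv2.imwrite("pics/s5c.png",crop(im,200,110,360,220,5))
```

```text
w5 7.1167 [0.5282 0.0404 0.2189] [-3.1415 -0.      1.4966] [-0.2 -0.3 -3.4] 0.0177
s5 7.1667 [0.5282 0.0405 0.2189] [3.1416 0.     1.4967] [-0.9 -0.3 -3.4] 0.0172
```

View pics/w5.png

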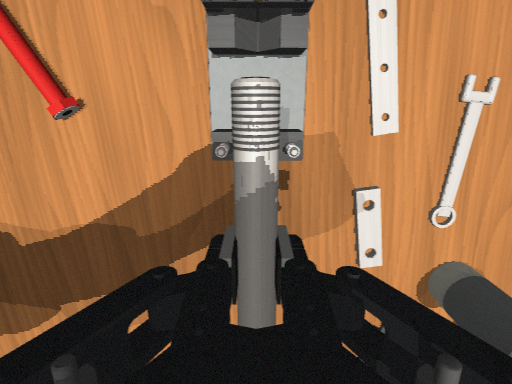

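View pics/s5c.png

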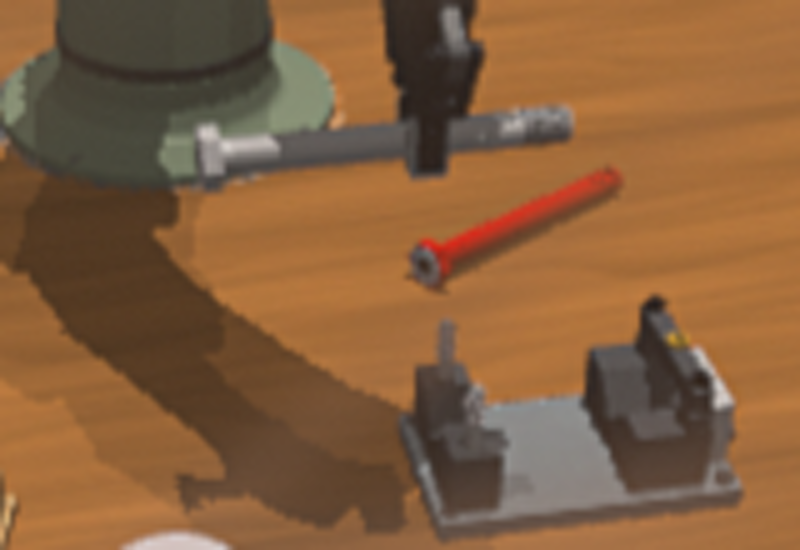

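Run:
```python
from h import *
s,c,im=load("w5")
cv2.imwrite("pics/c5.png",crop(im,195,0,320,170,3.5 and 4)[:600])
cv2.imwrite("pics/c5b.png",crop(im,195,40,320,170,4.6))
```

```text
(no output)
```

View pics/c5.png

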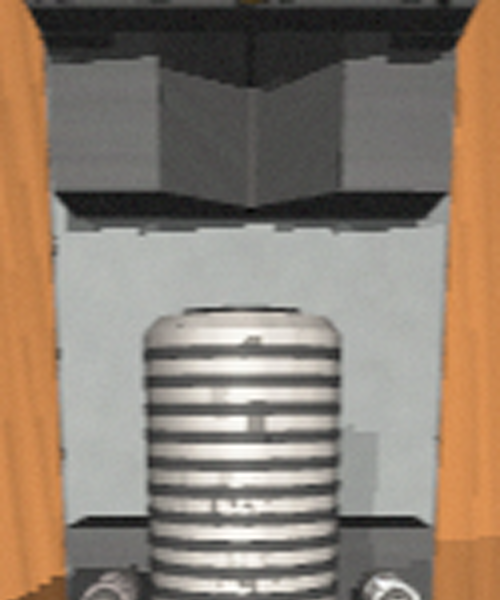

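View pics/c5b.png

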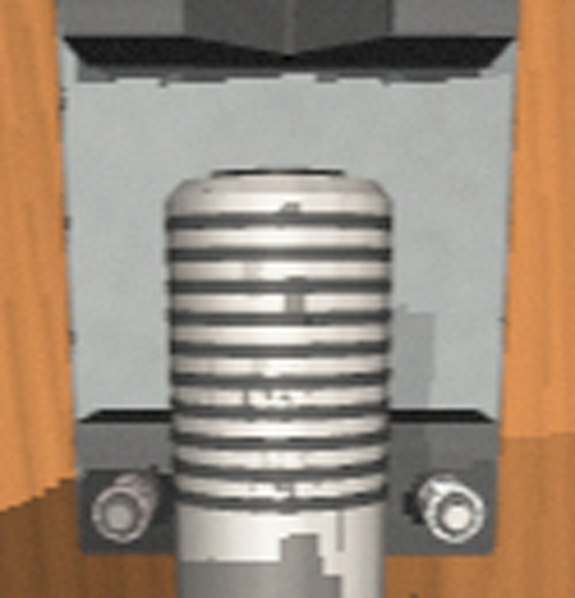

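Run:
```python
from h import *
s,c,im=load("w5")
A=lambda x,y,z:pz(c,195+x/4,y/4,z)
B=lambda x,y,z:pz(c,195+x/4.6,40+y/4.6,z)
P={"rl":A(52,191,.054),"rr":A(452,191,.054),"fl":B(79,421,.054),"fr":B(497,421,.054),"nl":B(79,555,.054),"nr":B(495,555,.054),"sl":B(119,513,.094),"sr":B(458,512,.094),"vL":A(160,190,.054),"vR":A(343,190,.054),"vb":A(252,207,.032)}
for k,v in P.items(): print(k,v.round(4))
m=lambda a,b:((P[a]+P[b])/2)[:2]
R,F,N,S=m("rl","rr"),m("fl","fr"),m("nl","nr"),m("sl","sr")
print("R u52",R,"F u132",F,"N u162",N,"S u147",S,"V",m("vL","vR"))
d=(N+F)/2-R;d/=np.linalg.norm(d);print("jigx",d,"tool yaw",np.arctan2(-d[1],-d[0]))
e=(P["sr"]-P["sl"])[:2];print("stud dist",np.linalg.norm(e),"yaw from studs",np.arctan2(e[1],e[0])+np.pi/2)
for k,p in dict(sl=1,nl=1).items(): pass
print("lens",np.linalg.norm(R-F),np.linalg.norm(F-N),np.linalg.norm(R-S),[np.linalg.norm((P[a]-P[b])[:2]) for a,b in(("rl","rr"),("fl","fr"),("nl","nr"))])
# axle tip in hand
zc=s["position"][2]+.017
tp=pz(c,195+242/4,308/4,zc+.01); print("tip",tp)
```

```text
rl [0.493  0.1655 0.054 ]
rr [0.589  0.1584 0.054 ]
fl [0.4878 0.0862 0.054 ]
fr [0.5819 0.0792 0.054 ]
nl [0.4842 0.0557 0.054 ]
nr [0.5805 0.0486 0.054 ]
sl [0.4998 0.0707 0.094 ]
sr [0.5675 0.0659 0.094 ]
vL [0.5189 0.1638 0.054 ]
vR [0.5629 0.1606 0.054 ]
vb [0.5411 0.1619 0.032 ]
R u52 [0.54099687 0.16195979] F u132 [0.53483441 0.08272023] N u162 [0.53236992 0.05215009] S u147 [0.53365828 0.06831602] V [0.54089154 0.16218799]
jigx [-0.07799218 -0.99695397] tool yaw 1.4927248655398273
stud dist 0.06787231833678985 yaw from studs 1.4993136225479424
lens 0.07947882683774374 0.030669314422448198 0.09393087813497515 [np.float64(0.09628410644062653), np.float64(0.09441720769465113), np.float64(0.09662455498541477)]
tip [0.53570675 0.11993181 0.24592963]
```

Emit:
{"method": "servo_tool", "body": {
  "plan": [
    [1,8,0,0,1],
    [2,20,0,0,1],
    [4,34,-5,0,1],
    [5,48,-15,0,1],
    [6,58,-30,0,1],
    [7,62,-50,0,1],
    [7,62,-70,0,1],
    [7,62,-85,0,1],
    [7,62,-90,0,1],
    [7,62,-90,0,1]
  ]
}}

```text
clock: 8.05
position: [0.5346, 0.1035, 0.128]
tool_rot: [-3.14, 0.0, 1.498]
force: [-0.5, 0.5, -4.0]
grip_width: 0.0172
```

Run:
```python
from h import *
s,c,im=snap("wrist","w6")
```

```text
w6 8.05 [0.5346 0.1035 0.128 ] [-3.1397e+00  1.0000e-04  1.4978e+00] [-0.5  0.5 -4. ] 0.0172
```

View pics/w6.png

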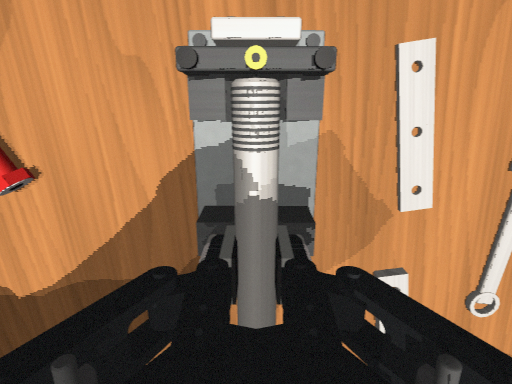

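Emit:
{"method": "servo_tool", "body": {
  "plan": [
    [0,0,-10,0,1],
    [0,0,-25,0,1],
    [0,0,-42,0,1],
    [0,0,-58,0,1],
    [0,0,-72,0,1],
    [0,0,-82,0,1],
    [0,0,-88,0,1],
    [0,0,-92,0,1],
    [0,0,-94,0,1],
    [0,0,-95,0,1]
  ]
}}

```text
clock: 8.93
position: [0.5355, 0.1026, 0.0342]
tool_rot: [3.141, -0.0, 1.497]
force: [0.7, -0.4, -4.1]
grip_width: 0.0176
```

Run:
```python
from h import *
s,c,im=snap("wrist","w7")
s,c,im=snap("scene","s7")
cv2.imwrite("pics/s7c.png",crop(im,250,150,370,230,6))
```

```text
w7 8.9333 [0.5355 0.1026 0.0342] [ 3.1411e+00 -1.0000e-04  1.4967e+00] [ 0.7 -0.4 -4.1] 0.0176
s7 8.9833 [0.5354 0.1026 0.0342] [ 3.1411e+00 -2.0000e-04  1.4967e+00] [ 0.1 -0.3 -4. ] 0.0174
```

View pics/w7.png

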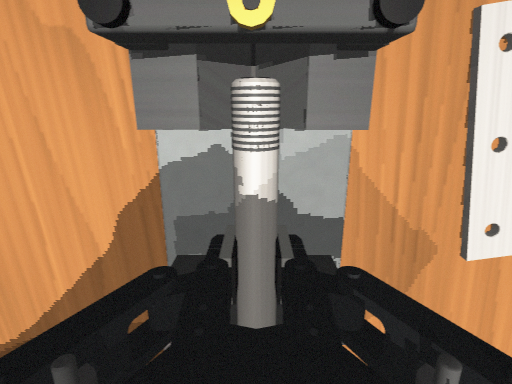

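View pics/s7c.png

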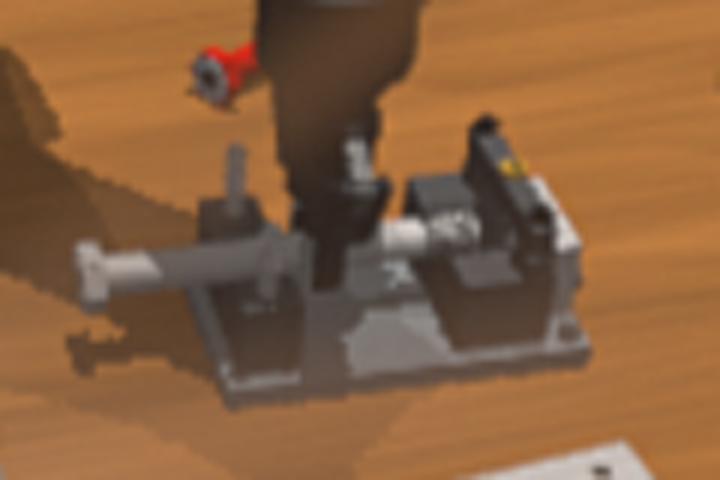

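Emit:
{"method": "servo_tool", "body": {
  "plan": [
    [-0.5,0,-1,0,1],
    [-1,0,-2,0,1],
    [-1,0,-2.5,0,1],
    [-1,0,-3,0,1],
    [-1,0,-3.5,0,1],
    [-1,0,-4,0,1],
    [-1,0,-4,0,1],
    [-1,0,-4,0,1],
    [-1,0,-4,0,1],
    [-1,0,-4,0,1]
  ]
}}

```text
clock: 9.87
position: [0.5342, 0.1025, 0.03]
tool_rot: [-3.142, 0.0, 1.497]
force: [-1.0, 1.1, -0.8]
grip_width: 0.0173
```

Emit:
{"method": "servo_tool", "body": {
  "plan": [
    [0,0,0,0,0.5],
    [0,0,0,0,0.4],
    [0,0,0,0,0.3],
    [0,0,0,0,0.2],
    [0,0,0,0,0.1],
    [0,0,0,0,0],
    [0,0,0,0,0],
    [0,0,0,0,0],
    [0,0,0,0,0],
    [0,0,0,0,0]
  ]
}}

```text
clock: 10.7
position: [0.5342, 0.1025, 0.0299]
tool_rot: [-3.142, 0.0, 1.497]
force: [1.0, 0.2, -0.3]
grip_width: 0.0425
```

Run:
```python
from h import *
s,c,im=snap("wrist","w8")
```

```text
w8 10.7 [0.5342 0.1025 0.0299] [-3.1416  0.      1.4967] [ 1.   0.2 -0.3] 0.0425
```

View pics/w8.png

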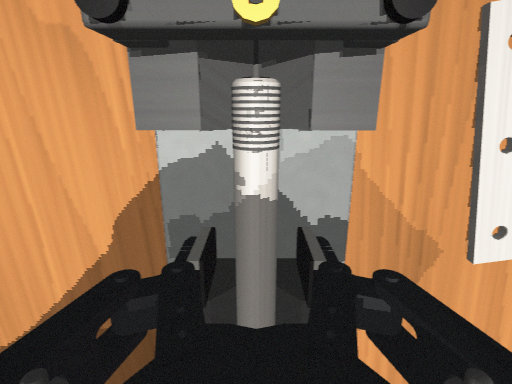

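Emit:
{"method": "servo_tool", "body": {
  "plan": [
    [0,0,15,0,0],
    [0,0,40,0,0],
    [0,0,70,0,0],
    [0,0,95,0,0.5],
    [-1,-20,100,0,1],
    [-3,-55,100,0,1],
    [-5,-92,100,0,1],
    [-7,-125,95,0,1],
    [-9,-146,85,0,1],
    [-9,-146,70,0,1]
  ]
}}

```text
clock: 11.58
position: [0.5251, -0.049, 0.1003]
tool_rot: [3.14, 0.002, 1.491]
force: [1.0, -0.9, -1.0]
grip_width: -0.0001
```

Run:
```python
from h import *
s,c,im=snap("wrist","w9")
_,c8,_=load("w8"); print("tip",pz(c8,256,79,.056))
```

```text
w9 11.5833 [ 0.5251 -0.049   0.1003] [3.1403e+00 2.3000e-03 1.4908e+00] [ 1.  -0.9 -1. ] -0.0001
tip [0.54183506 0.18135617 0.056     ]
```

View pics/w9.png

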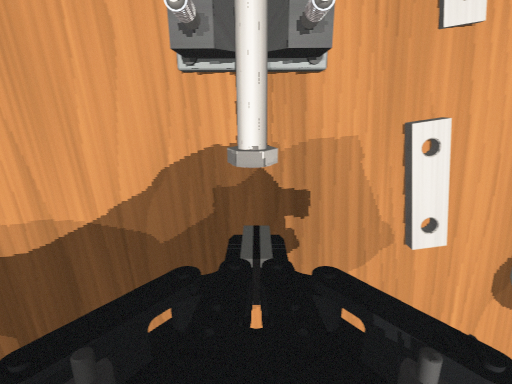

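Run:
```python
from h import *
s,c,im=load("w9")
print(pz(c,252,165,.061),pz(c,252,30,.056), bot.observe()["position"])
```

```text
[ 0.52704106 -0.01603606  0.061     ] [0.53353466 0.06164264 0.056     ] [ 0.52396372 -0.04634074  0.09742858]
```

Emit:
{"method": "servo_tool", "body": {
  "plan": [
    [0,0,-10,0,1],
    [0,0,-25,0,1],
    [0,0,-40,0,1],
    [0,0,-52,0,1],
    [0,0,-60,0,1],
    [0,0,-64,0,1],
    [0,0,-64,0,1],
    [0,0,-64,0,1],
    [0,0,-64,0,1],
    [0,0,-64,0,1]
  ]
}}

```text
clock: 12.47
position: [0.5256, -0.0435, 0.0365]
tool_rot: [3.141, -0.0, 1.497]
force: [0.2, 1.0, 0.4]
grip_width: 0.0004
```

Emit:
{"method": "servo_tool", "body": {
  "plan": [
    [0.4,6,0,0,1],
    [0.8,10,0,0,1],
    [1,13,0,0,1],
    [1.2,16,0,0,1],
    [1.4,19,0,0,1],
    [1.6,22,0,0,1],
    [1.9,25,0,0,1],
    [2.1,28,0,0,1],
    [2.4,31,0,0,1],
    [2.6,34,0,0,1]
  ]
}}

```text
clock: 13.3
position: [0.5278, -0.0098, 0.036]
tool_rot: [-3.142, 0.001, 1.496]
force: [-0.7, -5.7, 2.3]
grip_width: 0.0001
```

Run:
```python
from h import *
s,c,im=snap("wrist","w10")
s,c,im=snap("scene","s10")
cv2.imwrite("pics/s10c.png",crop(im,250,150,370,230,6))
```

```text
w10 13.3 [ 0.5278 -0.0098  0.036 ] [-3.1415e+00  7.0000e-04  1.4962e+00] [-0.7 -5.7  2.3] 0.0001
s10 13.35 [ 0.5278 -0.0091  0.036 ] [-3.1416e+00  3.0000e-04  1.4968e+00] [ 0.2 -3.9  2.2] -0.0001
```

View pics/w10.png

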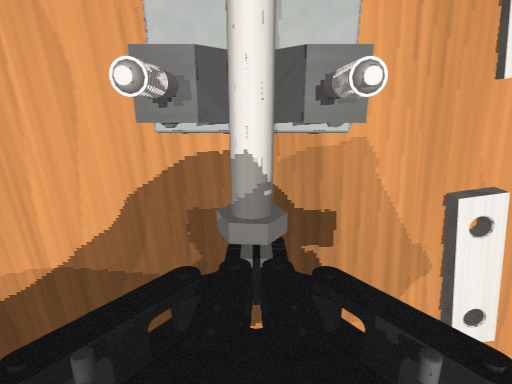

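View pics/s10c.png

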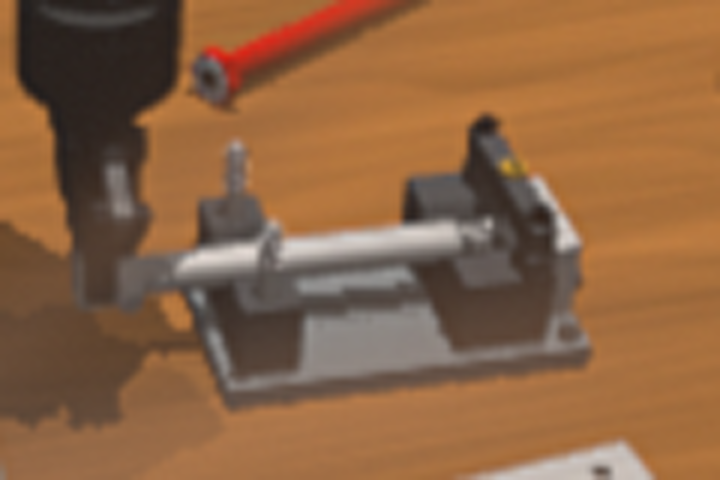

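Emit:
{"method": "servo_tool", "body": {
  "plan": [
    [0.1,1.5,0,0,1],
    [0.2,3,0,0,1],
    [0.3,4.5,0,0,1],
    [0.4,6,0,0,1],
    [0.5,7,0,0,1],
    [0.6,8,0,0,1],
    [0.7,8.5,0,0,1],
    [0.7,9,0,0,1],
    [0.7,9.5,0,0,1],
    [0.7,10,0,0,1]
  ]
}}

```text
clock: 14.23
position: [0.5285, -0.0, 0.036]
tool_rot: [-3.142, 0.001, 1.496]
force: [0.3, -5.2, 3.2]
grip_width: -0.0001
```

Run:
```python
from h import *
s,c,im=snap("wrist","w11")
cv2.imwrite("pics/w11c.png",crop(im,100,0,400,280,2.5)[:600])
```

```text
w11 14.2333 [ 0.5285 -0.      0.036 ] [-3.1415e+00  6.0000e-04  1.4961e+00] [ 0.3 -5.2  3.2] -0.0001
```

View pics/w11c.png

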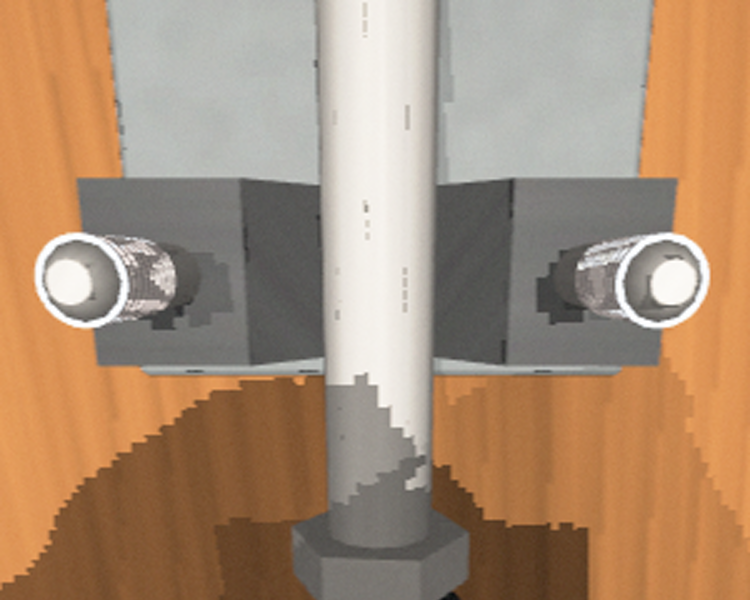

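Emit:
{"method": "servo_tool", "body": {
  "plan": [
    [0,0.3,0,0,1],
    [0,0.6,0,0,1],
    [0,0.9,0,0,1],
    [0.1,1.2,0,0,1],
    [0.1,1.5,0,0,1],
    [0.1,1.8,0,0,1],
    [0.1,2,0,0,1],
    [0.1,2.2,0,0,1],
    [0.2,2.4,0,0,1],
    [0.2,2.5,0,0,1]
  ]
}}

```text
clock: 15.12
position: [0.5287, 0.0025, 0.036]
tool_rot: [-3.142, 0.001, 1.496]
force: [0.0, -7.2, 3.7]
grip_width: -0.0001
```

Emit:
{"method": "servo_tool", "body": {
  "plan": [
    [0,0.1,0,0,1],
    [0,0.2,0,0,1],
    [0,0.3,0,0,1],
    [0,0.4,0,0,1],
    [0,0.5,0,0,1],
    [0,0.6,0,0,1],
    [0,0.7,0,0,1],
    [0,0.8,0,0,1],
    [0,0.9,0,0,1],
    [0,1,0,0,1]
  ]
}}

```text
clock: 15.95
position: [0.5288, 0.0035, 0.036]
tool_rot: [3.142, 0.001, 1.496]
force: [-1.2, -5.6, 3.0]
grip_width: 0.0002
```

Emit:
{"method": "servo_tool", "body": {
  "plan": [
    [0,0.1,0,0,1],
    [0,0.2,0,0,1],
    [0,0.3,0,0,1],
    [0,0.4,0,0,1],
    [0,0.5,0,0,1],
    [0,0.6,0,0,1],
    [0,0.7,0,0,1],
    [0,0.8,0,0,1],
    [0.1,0.9,0,0,1],
    [0.1,1,0,0,1]
  ]
}}

```text
clock: 16.78
position: [0.5288, 0.0045, 0.0359]
tool_rot: [-3.142, 0.001, 1.496]
force: [-0.2, -6.3, 2.0]
grip_width: 0.0001
```

Run:
```python
from h import *
s,c,im=snap("scene","s12")
cv2.imwrite("pics/s12c.png",crop(im,250,150,370,230,6))
s,c,im=snap("top","t12")
cv2.imwrite("pics/t12c.png",crop(im,170,165,270,225,7))
```

```text
s12 16.7833 [0.5288 0.0045 0.0359] [-3.1416e+00  5.0000e-04  1.4961e+00] [-0.2 -6.3  2. ] 0.0001
t12 16.8333 [0.5288 0.0045 0.036 ] [3.1416e+00 5.0000e-04 1.4961e+00] [-0.1 -6.4  3.1] -0.0
```

View pics/s12c.png

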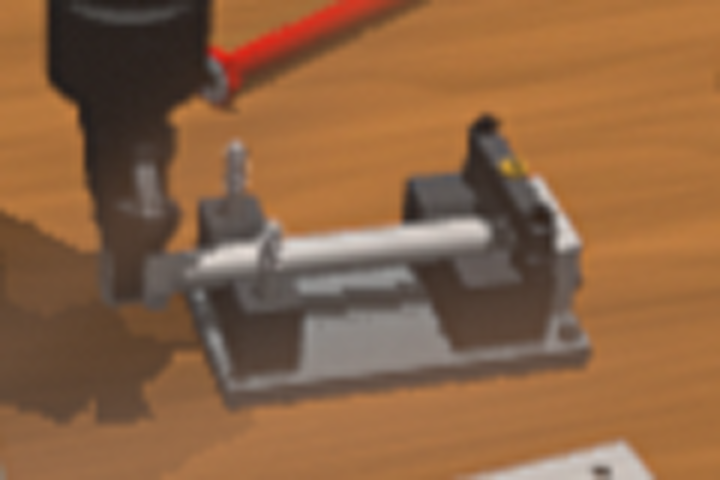

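View pics/t12c.png

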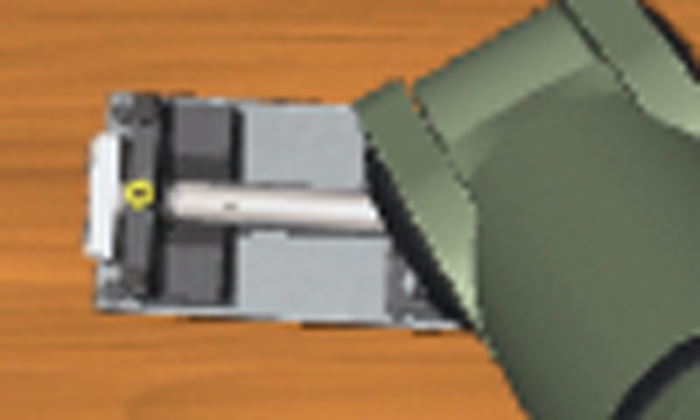

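Emit:
{"method": "servo_tool", "body": {
  "plan": [
    [0,0.1,0,0,1],
    [0,0.25,0,0,1],
    [0,0.4,0,0,1],
    [0,0.5,0,0,1],
    [0,0.65,0,0,1],
    [0.1,0.8,0,0,1],
    [0.1,0.9,0,0,1],
    [0.1,1,0,0,1],
    [0.1,1.1,0,0,1],
    [0.1,1.2,0,0,1]
  ]
}}

```text
clock: 17.72
position: [0.5288, 0.0046, 0.036]
tool_rot: [-3.141, 0.002, 1.495]
force: [0.6, -13.0, 3.9]
grip_width: 0.0003
```

Run:
```python
from h import *
s,c,im=snap("wrist","w13")
cv2.imwrite("pics/w13c.png",crop(im,180,40,330,270,2.6))
```

```text
w13 17.7167 [0.5288 0.0046 0.036 ] [-3.1413e+00  1.8000e-03  1.4954e+00] [  0.6 -13.    3.9] 0.0003
```

View pics/w13c.png

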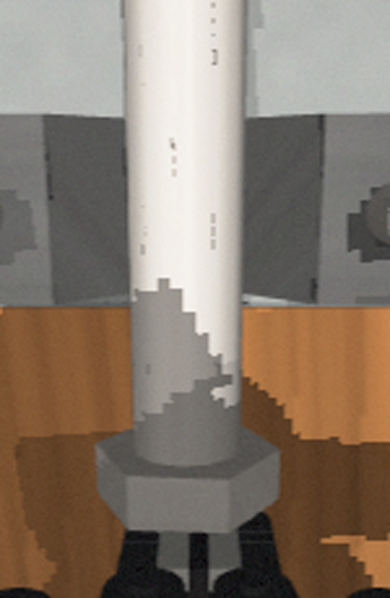

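Emit:
{"method": "servo_tool", "body": {
  "plan": [
    [0,-3,0,0,1],
    [-1,-10,0,0,1],
    [-1,-20,0,0,1],
    [-1,-22,10,0,1],
    [-1,-22,30,0,1],
    [-1,-22,60,0,1],
    [-1,-22,95,0,0],
    [-1,-22,130,0,-1],
    [20,-40,150,0,-1],
    [20,-40,150,0,-1]
  ]
}}

```text
clock: 18.6
position: [0.5529, -0.0367, 0.1912]
tool_rot: [3.134, 0.0, 1.494]
force: [-0.5, -0.3, -0.2]
grip_width: 0.0483
```

Run:
```python
from h import *
s,c,im=snap("wrist","w14")
```

```text
w14 18.6 [ 0.5529 -0.0367  0.1912] [3.1336e+00 4.0000e-04 1.4941e+00] [-0.5 -0.3 -0.2] 0.0483
```

View pics/w14.png

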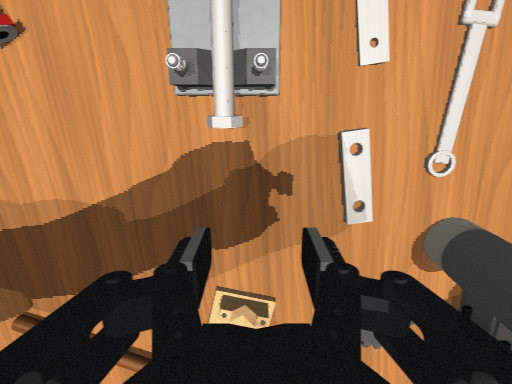

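Run:
```python
from h import *
s,c,im=load("w5")
for u,v in ((369,204),(370.5,252.5)): print(pz(c,u,v,.012))
cv2.imwrite("pics/c14.png",np.hstack([crop(im,345,175,395,280,5),crop(im,355,0,405,140,4)[:525]]))
```

```text
[ 0.66905928 -0.02189531  0.012     ]
[ 0.67336048 -0.09083012  0.012     ]
```

View pics/c14.png

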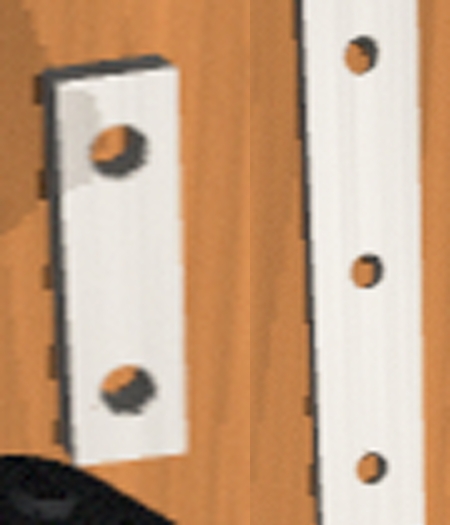

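Emit:
{"method": "servo_tool", "body": {
  "plan": [
    [10,-2,0,0.02,-1],
    [32,-5,-5,0.04,-1],
    [58,-9,-10,0.06,-1],
    [84,-13,-20,0.08,-1],
    [106,-17,-30,0.1,-1],
    [118,-19,-40,0.12,-1],
    [122,-20,-45,0.137,-1],
    [122,-20,-45,0.137,-1],
    [122,-20,-45,0.137,-1],
    [122,-20,-45,0.137,-1]
  ]
}}

```text
clock: 19.48
position: [0.6703, -0.0535, 0.1416]
tool_rot: [3.142, -0.0, 1.634]
force: [0.2, -0.1, -0.2]
grip_width: 0.0853
```

Run:
```python
from h import *
s,c,im=snap("wrist","w15")
cv2.imwrite("pics/w15c.png",crop(im,180,60,340,290,2.6))
print(proj(c,[*s["position"][:2],.012]))
```

```text
w15 19.4833 [ 0.6703 -0.0535  0.1416] [ 3.1415e+00 -1.0000e-04  1.6336e+00] [ 0.2 -0.1 -0.2] 0.0853
[254.21485833 179.53153129]
```

View pics/w15.png

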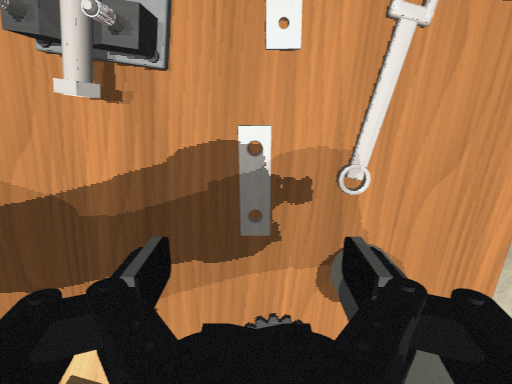

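View pics/w15c.png

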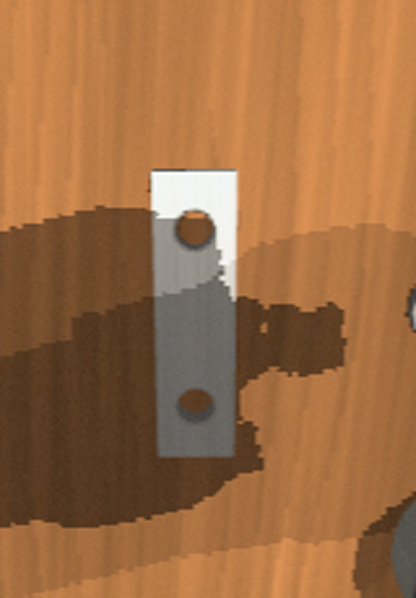

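Run:
```python
from h import *
s,c,im=load("s12")
cv2.imwrite("pics/can.png",crop(im,200,200,290,310,5))
c=bot.calibration("top"); print("top-of-can",pz(c,297,106,.19))
s,c,im=load("w15")
A=lambda x,y:pz(c,180+x/2.6,60+y/2.6,.012)
h1,h2=A(194,228),A(195.5,405); e1,e2=(A(151,171)+A(237,171))/2,(A(158,457)+A(234,457))/2
print(h1,h2,e1,e2,(h1+h2)/2,(e1+e2)/2)
d=(e1-e2);print(np.arctan2(d[1],d[0]),np.linalg.norm(d),np.linalg.norm(h1-h2)); d=h1-h2;print(np.arctan2(d[1],d[0]))
```

```text
top-of-can [ 0.79554817 -0.15064385  0.19      ]
[ 0.66876303 -0.02288122  0.012     ] [ 0.67349368 -0.09077598  0.012     ] [ 0.66753824 -0.00285492  0.012     ] [ 0.67503518 -0.11256174  0.012     ] [ 0.67112836 -0.0568286   0.012     ] [ 0.67128671 -0.05770833  0.012     ]
1.6390263964101208 0.10996268183292349 0.06805936404954593
1.6403600461484742
```

View pics/can.png

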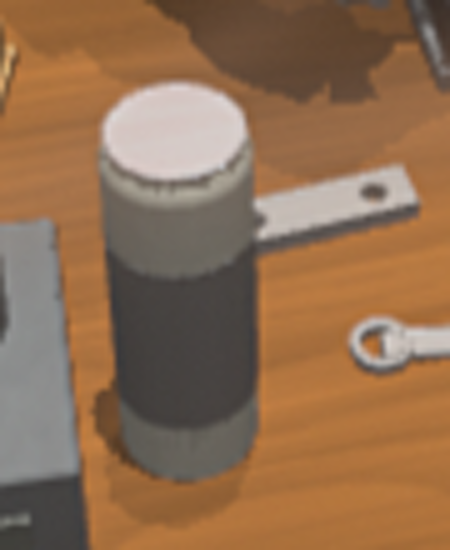

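Emit:
{"method": "servo_tool", "body": {
  "plan": [
    [0,-1,-15,0.006,-0.1],
    [-0.7,-3,-40,0.006,-0.1],
    [-0.7,-3.5,-65,0.006,-0.1],
    [-0.7,-3.5,-90,0.006,-0.1],
    [-0.7,-3.5,-110,0.006,-0.1],
    [-0.7,-3.5,-124,0.006,-0.1],
    [-0.7,-3.5,-132,0.006,-0.1],
    [-0.7,-3.5,-136,0.006,-0.1],
    [-0.7,-3.5,-138,0.006,-0.1],
    [-0.7,-3.5,-138,0.006,-0.1]
  ]
}}

```text
clock: 20.37
position: [0.6706, -0.0573, 0.0036]
tool_rot: [3.141, 0.0, 1.64]
force: [0.4, -0.7, -0.1]
grip_width: 0.0467
```

Run:
```python
from h import *
s,c,im=snap("wrist","w16")
s,c,im=snap("scene","s16")
cv2.imwrite("pics/s16c.png",crop(im,220,190,320,270,6))
```

```text
w16 20.3667 [ 0.6706 -0.0573  0.0036] [3.1408e+00 1.0000e-04 1.6397e+00] [ 0.4 -0.7 -0.1] 0.0467
s16 20.4167 [ 0.6707 -0.0573  0.0039] [3.1404e+00 1.0000e-04 1.6396e+00] [0.  0.  0.1] 0.0468
```

View pics/w16.png

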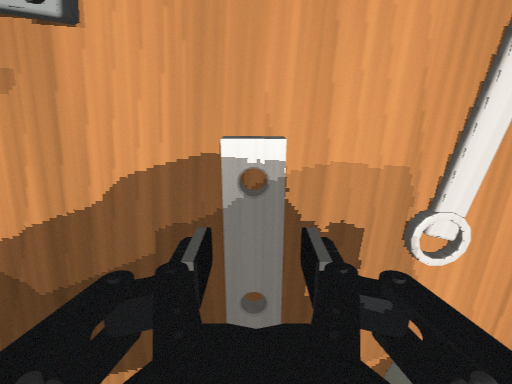

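View pics/s16c.png

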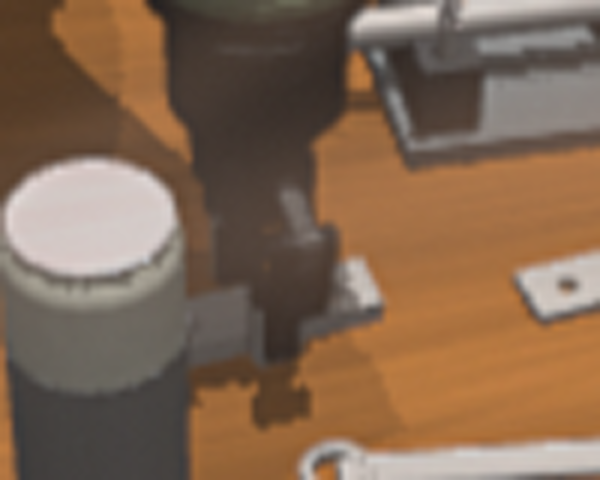

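Emit:
{"method": "servo_tool", "body": {
  "plan": [
    [0,0,0,0,0.2],
    [0,0,0,0,0.4],
    [0,0,0,0,1],
    [0,0,0,0,1],
    [0,0,0,0,1],
    [0,0,0,0,1],
    [0,0,0,0,1],
    [0,0,0,0,1],
    [0,0,0,0,1],
    [0,0,0,0,1]
  ],
  "squeeze": 70
}}

```text
clock: 21.3
position: [0.6706, -0.0574, 0.0041]
tool_rot: [3.141, 0.0, 1.64]
force: [-3.4, -0.9, 10.1]
grip_width: 0.0274
```

Emit:
{"method": "servo_tool", "body": {
  "plan": [
    [0,0,3,0,1],
    [0,0,10,0,1],
    [0,0,25,0,1],
    [0,0,50,0,1],
    [0,0,80,0,1],
    [0,0,110,0,1],
    [0,0,140,0,1],
    [0,0,160,0,1],
    [0,0,165,0,1],
    [0,0,165,0,1]
  ]
}}

```text
clock: 22.13
position: [0.6709, -0.0574, 0.1703]
tool_rot: [3.139, 0.001, 1.64]
force: [0.9, 0.3, -3.8]
grip_width: 0.0275
```

Run:
```python
from h import *
s,c,im=snap("wrist","w17")
s,c,im=snap("scene","s17")
cv2.imwrite("pics/s17c.png",crop(im,220,100,340,200,5))
```

```text
w17 22.1333 [ 0.6709 -0.0574  0.1703] [3.1385e+00 6.0000e-04 1.6396e+00] [ 0.9  0.3 -3.8] 0.0275
s17 22.1833 [ 0.6702 -0.0574  0.1685] [3.1408e+00 3.0000e-04 1.6397e+00] [-0.3 -0.2 -3.6] 0.0276
```

View pics/w17.png

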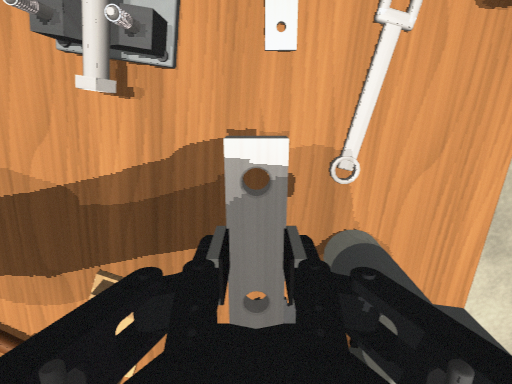

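View pics/s17c.png

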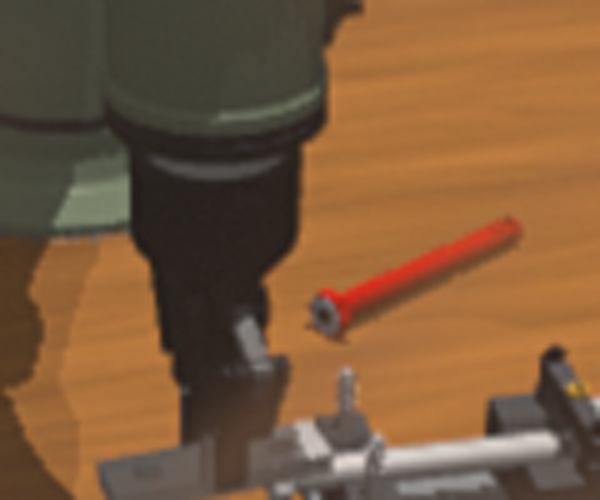

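Emit:
{"method": "servo_tool", "body": {
  "plan": [
    [-10,5,0,0.1,1],
    [-25,14,0,0.22,1],
    [-42,23,0,0.34,1],
    [-58,32,0,0.46,1],
    [-75,41,0,0.58,1],
    [-92,50,0,0.7,1],
    [-108,58,0,0.82,1],
    [-122,66,0,0.94,1],
    [-133,72,0,1.06,1],
    [-140,76,0,1.17,1]
  ]
}}

```text
clock: 23.07
position: [0.5283, 0.0193, 0.1668]
tool_rot: [-3.141, -0.002, 2.817]
force: [0.2, 0.6, -2.8]
grip_width: 0.0276
```

Emit:
{"method": "servo_tool", "body": {
  "plan": [
    [0,0,0,0.1,1],
    [0,0,0,0.19,1],
    [0,0,-5,0.24,1],
    [0,0,-10,0.257,1],
    [0,0,-10,0.257,1],
    [0,0,-10,0.257,1],
    [0,0,-10,0.257,1],
    [0,0,-10,0.257,1],
    [0,0,-10,0.257,1],
    [0,0,-10,0.257,1]
  ]
}}

```text
clock: 23.9
position: [0.5303, 0.0187, 0.1581]
tool_rot: [-3.142, 0.0, 3.066]
force: [-0.2, 0.4, -2.7]
grip_width: 0.0279
```

Run:
```python
from h import *
s,c,im=snap("wrist","w18")
```

```text
w18 23.9 [0.5303 0.0187 0.1581] [-3.1415e+00  3.0000e-04  3.0664e+00] [-0.2  0.4 -2.7] 0.0279
```

View pics/w18.png

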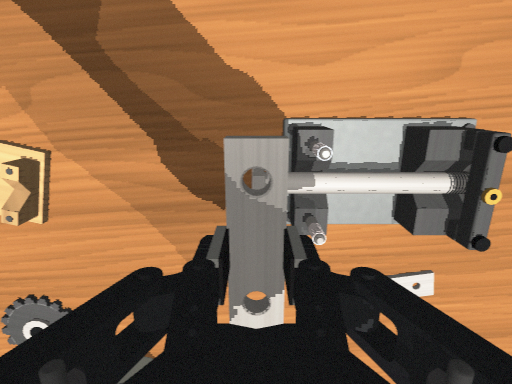

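Run:
```python
from h import *
s,c,im=load("w18")
cv2.imwrite("pics/w18c.png",crop(im,215,125,345,330,2.9))
cv2.imwrite("pics/w18d.png",np.hstack([crop(im,300,135,345,170,8),crop(im,300,220,345,255,8)]))
```

```text
(no output)
```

View pics/w18c.png

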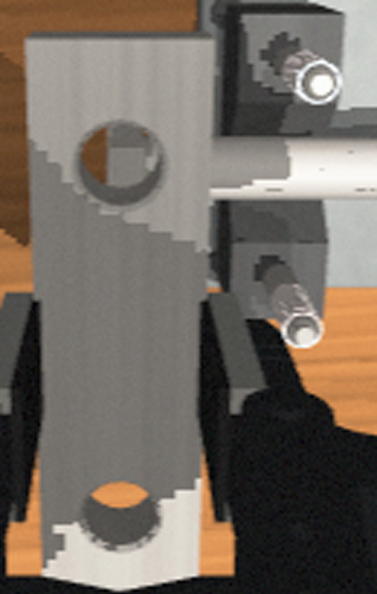

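View pics/w18d.png

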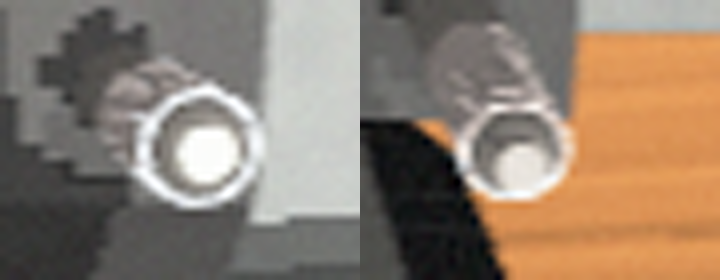

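Run:
```python
from h import *
s,c,im=load("w18")
zt=s["position"][2]+.0079
h1,h2=pz(c,257.1,181.2,zt),pz(c,256.4,303.3,zt)
s1,s2=pz(c,325.6,154.4,.094),pz(c,320,240,.094)
print(h1,h2,np.linalg.norm(h1-h2)); print(s1,s2,np.linalg.norm(s1-s2))
a=lambda p,q:np.arctan2((p-q)[1],(p-q)[0])
print("yaw strap",a(h1,h2),"studs",a(s1,s2),"shift",((s1+s2)/2-(h1+h2)/2)*1e3, "strap-TCP",((h1+h2)/2-s["position"])*1e3, (s1+s2)/2)
# strap yaw by edges
```

```text
[0.49664306 0.02118712 0.16597386] [0.56486846 0.01572195 0.16597386] 0.0684439374342435
[0.4995922  0.07018629 0.094     ] [0.5664293  0.06525791 0.094     ] 0.06701854978926694
yaw strap 3.061658638700609 studs 3.0679886663807223 shift [  2.25499147  49.26755909 -71.97386472] strap-TCP [ 0.50291725 -0.29539842  7.9       ] [0.53301075 0.0677221  0.094     ]
```

Emit:
{"method": "servo_tool", "body": {
  "plan": [
    [0.5,8,0,0.006,1],
    [1,20,0,0.006,1],
    [1.5,33,0,0.006,1],
    [2,43,0,0.006,1],
    [2.3,49.3,-5,0.006,1],
    [2.3,49.3,-15,0.006,1],
    [2.3,49.3,-30,0.006,1],
    [2.3,49.3,-42,0.006,1],
    [2.3,49.3,-48,0.006,1],
    [2.3,49.3,-48,0.006,1]
  ]
}}

```text
clock: 24.78
position: [0.5317, 0.0676, 0.1082]
tool_rot: [-3.141, -0.002, 3.073]
force: [0.7, -0.5, -3.3]
grip_width: 0.0276
```

Run:
```python
from h import *
s,c,im=snap("wrist","w19")
cv2.imwrite("pics/w19c.png",crop(im,205,125,315,330,2.9))
s,c,im=snap("scene","s19")
cv2.imwrite("pics/s19c.png",crop(im,250,130,370,230,6))
```

```text
w19 24.7833 [0.5317 0.0676 0.1082] [-3.1411e+00 -2.5000e-03  3.0727e+00] [ 0.7 -0.5 -3.3] 0.0276
s19 24.8333 [0.5321 0.0679 0.1092] [-3.1415e+00 -1.3000e-03  3.0727e+00] [ 0.2  0.4 -2.6] 0.0278
```

View pics/w19c.png

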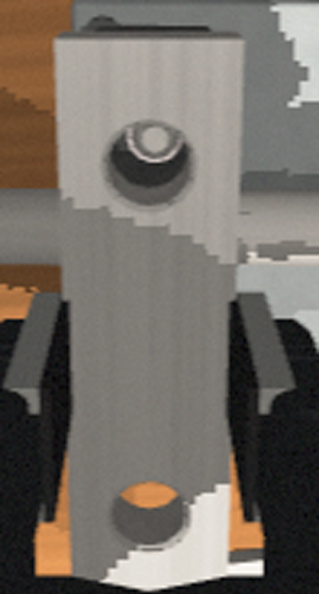

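View pics/s19c.png

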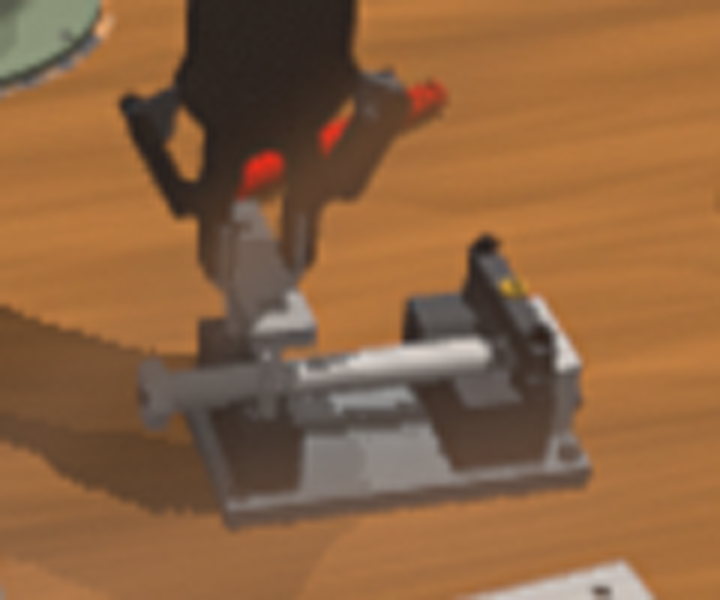

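Run:
```python
from h import *
s,c,im=load("w19")
zt=s["position"][2]+.0079
h1,h2=pz(c,205+149/2.9,125+163/2.9,zt),pz(c,205+150/2.9,125+516/2.9,zt)
s1=pz(c,205+155/2.9,125+138/2.9,.094)
print(h1,h2,s1,(s1-h1)*1e3, bot.observe()["position"],bot.observe()["tool_rot"])
# expected stud mid
u=(h1-h2)[:2];u/=np.linalg.norm(u); print("mid from s1",s1[:2]-.034*u,"strap mid",(h1+h2)[:2]/2)
```

```text
[0.49807863 0.06949974 0.11613927] [0.56603932 0.06500026 0.11613927] [0.49903478 0.07058966 0.094     ] [  0.9561494    1.08991191 -22.13926521] [0.53245415 0.06798268 0.10986954] [ 3.14154063e+00 -4.12976795e-04  3.07268594e+00]
mid from s1 [0.53296051 0.06834353] strap mid [0.53205898 0.06725   ]
```

Emit:
{"method": "servo_tool", "body": {
  "plan": [
    [0.1,0.6,0,-0.004,1],
    [0.1,0.6,-2,-0.004,1],
    [0.1,0.6,-5,-0.004,1],
    [0.1,0.6,-8,-0.004,1],
    [0.1,0.6,-11,-0.004,1],
    [0.1,0.6,-14,-0.004,1],
    [0.1,0.6,-16,-0.004,1],
    [0.1,0.6,-18,-0.004,1],
    [0.1,0.6,-20,-0.004,1],
    [0.1,0.6,-21,-0.004,1]
  ]
}}

```text
clock: 25.72
position: [0.5325, 0.0686, 0.0886]
tool_rot: [-3.142, -0.0, 3.069]
force: [-0.4, 0.1, -3.4]
grip_width: 0.0279
```

Run:
```python
from h import *
s,c,im=snap("wrist","w20")
cv2.imwrite("pics/w20c.png",crop(im,205,125,315,330,2.9))
s,c,im=snap("scene","s20")
cv2.imwrite("pics/s20c.png",crop(im,250,130,370,230,6))
```

```text
w20 25.7167 [0.5325 0.0686 0.0886] [-3.1415e+00 -3.0000e-04  3.0687e+00] [-0.4  0.1 -3.4] 0.0279
s20 25.7667 [0.5325 0.0686 0.0886] [-3.1416e+00 -3.0000e-04  3.0688e+00] [-0.3 -0.9 -2.5] 0.0276
```

View pics/w20c.png

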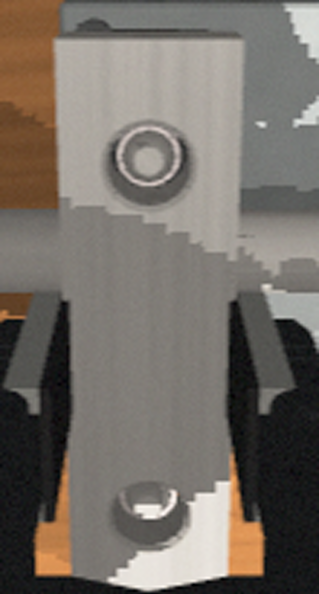

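View pics/s20c.png

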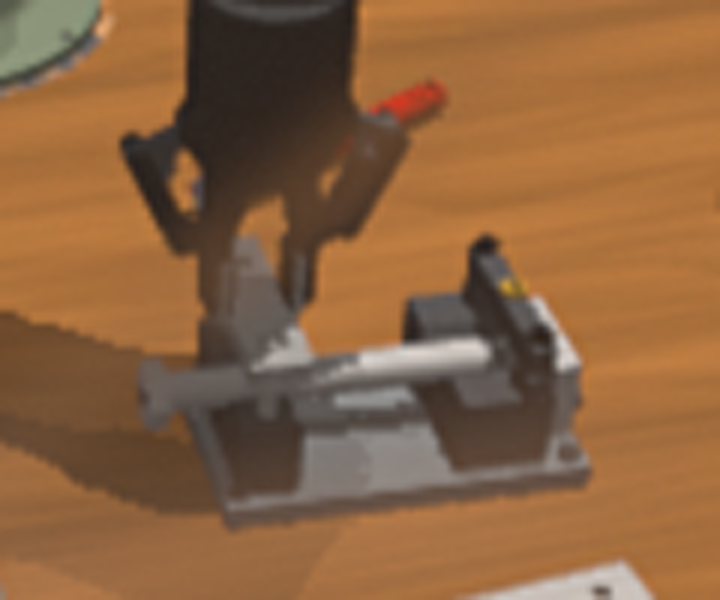

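Emit:
{"method": "servo_tool", "body": {
  "plan": [
    [0,0,-3,0,1],
    [0,0,-6,0,1],
    [0,0,-9,0,1],
    [0,0,-12,0,1],
    [0,0,-15,0,1],
    [0,0,-18,0,1],
    [0,0,-21,0,1],
    [0,0,-23,0,1],
    [0,0,-24.5,0,1],
    [0,0,-25.5,0,1]
  ]
}}

```text
clock: 26.65
position: [0.5325, 0.0686, 0.0632]
tool_rot: [-3.142, -0.0, 3.069]
force: [0.6, 0.6, -2.8]
grip_width: 0.0277
```

Run:
```python
from h import *
s,c,im=snap("wrist","w21")
cv2.imwrite("pics/w21c.png",crop(im,205,125,315,330,2.9))
```

```text
w21 26.65 [0.5325 0.0686 0.0632] [-3.1415e+00 -2.0000e-04  3.0687e+00] [ 0.6  0.6 -2.8] 0.0277
```

View pics/w21c.png

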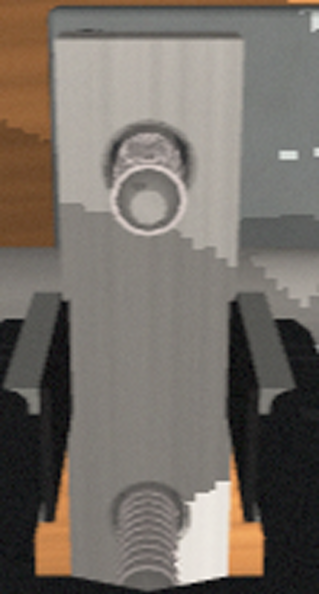

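Emit:
{"method": "servo_tool", "body": {
  "plan": [
    [0,0,-0.5,0,1],
    [0,0,-1,0,1],
    [0,0,-1.5,0,1],
    [0,0,-2,0,1],
    [0,0,-2,0,1],
    [0,0,-2,0,1],
    [0,0,-2,0,1],
    [0,0,-2,0,1],
    [0,0,-2,0,1],
    [0,0,-2,0,1]
  ]
}}

```text
clock: 27.53
position: [0.5326, 0.0686, 0.0614]
tool_rot: [3.142, 0.0, 3.069]
force: [0.4, 0.9, -2.4]
grip_width: 0.0277
```

Emit:
{"method": "servo_tool", "body": {
  "plan": [
    [0,0,0,0,0.3],
    [0,0,0,0,0.25],
    [0,0,0,0,0.2],
    [0,0,0,0,0.15],
    [0,0,0,0,0.1],
    [0,0,0,0,0.05],
    [0,0,0,0,0.05],
    [0,0,0,0,0.05],
    [0,0,0,0,0.05],
    [0,0,0,0,0.05]
  ]
}}

```text
clock: 28.37
position: [0.5326, 0.0686, 0.0614]
tool_rot: [-3.142, -0.0, 3.069]
force: [0.0, 0.6, 0.1]
grip_width: 0.0407
```

Run:
```python
from h import *
s,c,im=snap("wrist","w22")
cv2.imwrite("pics/w22c.png",crop(im,180,125,340,330,2.9))
s,c,im=snap("scene","s22")
cv2.imwrite("pics/s22c.png",crop(im,250,130,370,230,6))
```

```text
w22 28.3667 [0.5326 0.0686 0.0614] [-3.1415e+00 -1.0000e-04  3.0687e+00] [0.  0.6 0.1] 0.0407
s22 28.4167 [0.5326 0.0686 0.0614] [-3.1415 -0.      3.0687] [ 0.1 -0.  -0.2] 0.0405
```

View pics/w22c.png

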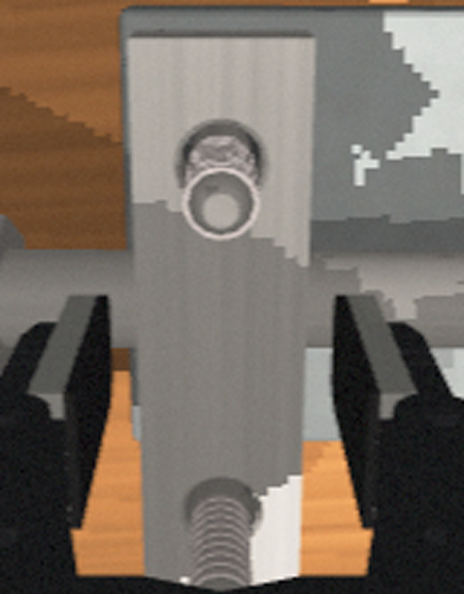

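View pics/s22c.png

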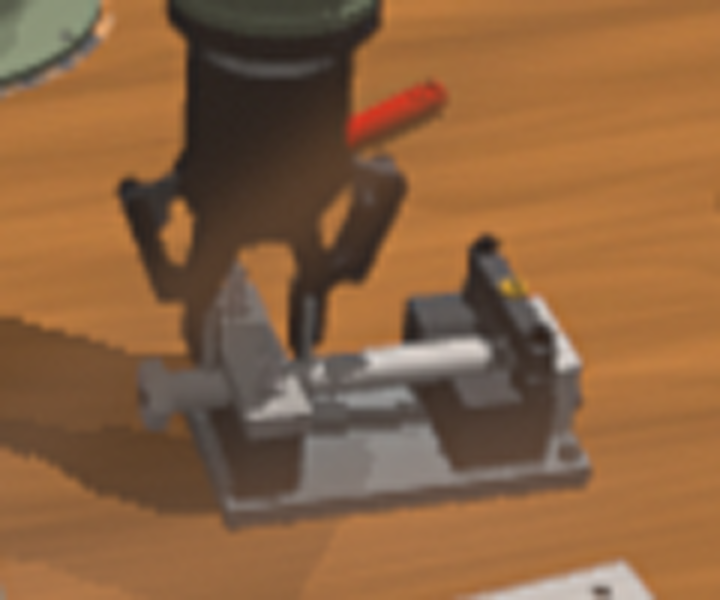

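Strap is released and resting on the axle. I lift straight up and check.

Emit:
{"method": "servo_tool", "body": {
  "plan": [
    [0,0,4,0,0.05],
    [0,0,12,0,0.05],
    [0,0,25,0,0.05],
    [0,0,45,0,0.05],
    [0,0,70,0,0.05],
    [0,0,95,0,0.05],
    [0,-10,120,0,0.05],
    [0,-30,135,0,0.05],
    [0,-50,140,0,0.05],
    [0,-50,140,0,0.05]
  ]
}}

```text
clock: 29.3
position: [0.5332, 0.0149, 0.2038]
tool_rot: [-3.14, 0.002, 3.065]
force: [1.0, -0.1, -0.5]
grip_width: 0.0405
```

Emit:
{"method": "servo_tool", "body": {
  "plan": [
    [0,0,0,0,0.05],
    [0,0,0,0,0.05],
    [0,0,0,0,0.05],
    [0,0,0,0,0.05],
    [0,0,0,0,0.05],
    [0,0,0,0,0.05],
    [0,0,0,0,0.05],
    [0,0,0,0,0.05],
    [0,0,0,0,0.05],
    [0,0,0,0,0.05]
  ]
}}

```text
clock: 30.13
position: [0.5326, 0.0186, 0.2014]
tool_rot: [3.142, -0.0, 3.069]
force: [0.1, -0.8, 0.1]
grip_width: 0.0407
```

Run:
```python
from h import *
s,c,im=snap("wrist","w23")
cv2.imwrite("pics/w23c.png",crop(im,230,80,512,300,2.8)[:600])
s,c,im=snap("scene","s23")
cv2.imwrite("pics/s23c.png",crop(im,250,140,370,230,6))
```

```text
w23 30.1333 [0.5326 0.0186 0.2014] [ 3.1416e+00 -1.0000e-04  3.0688e+00] [ 0.1 -0.8  0.1] 0.0407
s23 30.1833 [0.5326 0.0186 0.2014] [-3.1416e+00 -1.0000e-04  3.0687e+00] [-1.   0.5  0. ] 0.0405
```

View pics/w23c.png

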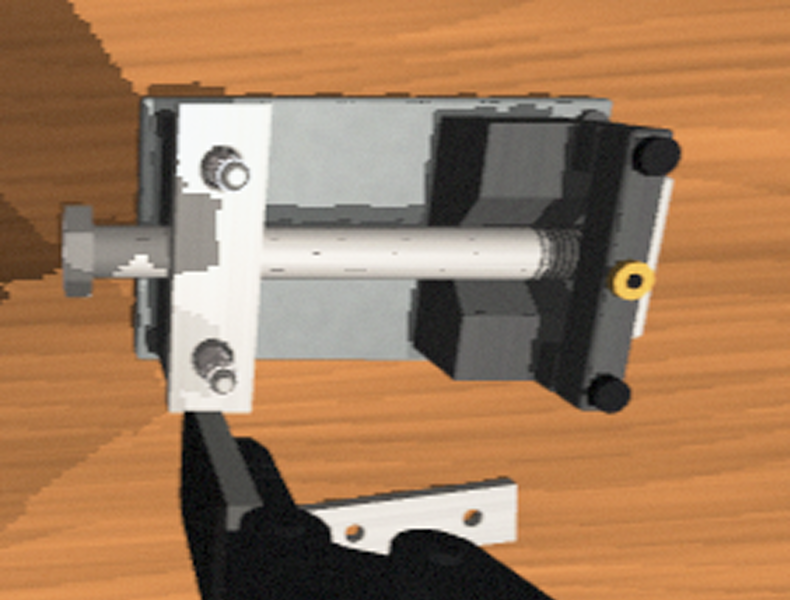

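View pics/s23c.png

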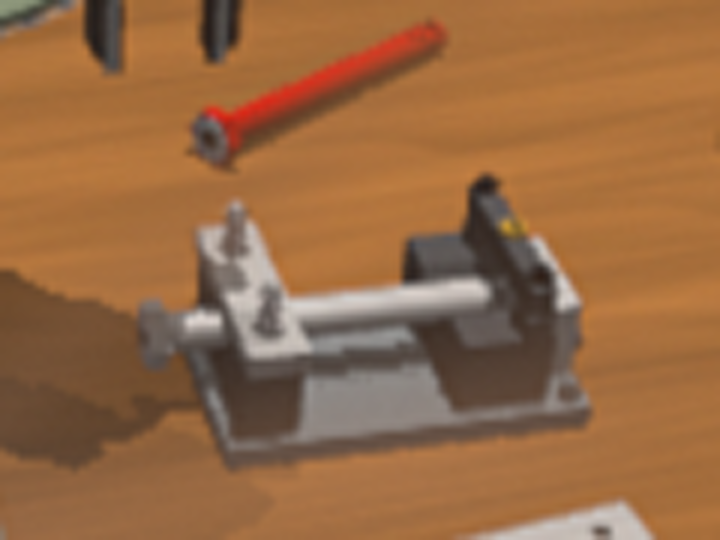

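Run:
```python
from h import *
s,c,im=load("w23")
A=lambda x,y,z:pz(c,230+x/2.8,80+y/2.8,z)
hd=A(62,250,.046);cor=[A(178,103,.068),A(271,106,.068),A(250,411,.068),A(168,410,.068)]
m=sum(cor)/4;t1,t2=A(235,176,.094),A(222,382,.094);S=(t1+t2)/2
d=np.array([-.0747,-.9972]);n=np.array([-d[1],d[0]])
e=(m-S)[:2];print("strap-stud mid along u, across mm",e@d*1e3,e@n*1e3)
print("head u from S (expect 53)",(hd-S)[:2]@d*1e3, "bridge px bush", ((A(632,281,.088)-S)[:2]@d*1e3),"expect", 15-147)
a=cor[0]+cor[1]-cor[2]-cor[3];print("strap yaw",np.arctan2(a[1],a[0]),"want 3.067")
```

```text
strap-stud mid along u, across mm -0.6591832100513099 0.7216726465944996
head u from S (expect 53) 53.210323762830186 bridge px bush -131.832846020425 expect -132
strap yaw 3.068310856373861 want 3.067
```

Run:
```python
from workcell import bot
print(bot.job_done())
```

```text
the job is handed in; nothing more can be done
None
```

The axle is home against the stop, the strap is over both studs and lying on the axle, and I handed the job in at about 30 s of the 72 s. No verdict came back.

- **Loading:** I lifted the grey steel axle off the rest and laid it in both V-blocks with its threaded end about 32 mm from the stop face, short of the bridge. I then pushed it on the head face with shut fingers until it stopped. The push force rose from about 6 N of sliding friction to 13 N while the position stood still.
- **Strap:** I gripped the two-hole strap, turned it 90 degrees and lined it up with the studs in the wrist image. I lowered it over both studs with no contact force measured, released it about 1 mm above the axle and lifted clear.

The last wrist picture, taken after the arm was clear, gave these positions:

| Check | Measured | Wanted |
|---|---|---|
| Head face along the groove from the stop | 200.2 mm | 200 mm |
| Strap centre from the midpoint of the studs | about 1 mm | under 4 mm |
| Strap angle (yaw) | 3.068 rad | 3.067 rad |

None of these checks failed or disagreed. The picture-to-picture measurements agreed to within about 1 to 2 mm, in line with the camera calibration. In the pictures I viewed, I saw no sign that anything else had moved, but I did not measure the other objects against their starting positions.

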